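Find the clear slot of the knife block with a slot gauge

TASK

A chip of wood is lodged out of sight in one of the two slots of the knife block. Take the slot gauge from its stand and slide it gently, blade first, into the left slot (as the robot sees it) and then the right one, each time until it is fully home or stops hard against the chip; the springy keeper in each slot presses sideways on the blade and is not the chip. Leave the gauge standing fully home in the clear slot, and do not disturb the other things.

Things in the scene. Friction and masses are not known exactly. Their poses are not given: they have to be found in the camera images.
- gauge: slot gauge, upright in its stand at the start, alike both ways round, 100 g: steel blade 30 mm wide (x), 4 mm thick (y) and 60 mm long, pointing down; above it a steel shoulder 44 x 16 mm, 6 mm high; above that a black handle 36 mm wide (x), 14 mm thick (y), 46 mm high. Origin: centre of the shoulder's underside, where the blade begins; z up along the handle. The last 8 mm of the blade are narrower, 26 x 2.6 mm.
- gauge_tip (a point): middle of the blade's lower end, 60 mm below the gauge's origin
- gauge_handle (a point): centre of the handle, 29 mm above the gauge's origin; the handle's top is 52 mm above the origin
- gauge_stand: small fixed block of light wood with one slot along its x, in which the gauge stands at the start with its shoulder on the top face; 60 x 36 mm on a foot 76 x 60 mm, 72 mm high. Origin: centre of the underside; x along the slot
- knife_block: fixed knife block of brown wood, 84 mm (x) by 134 mm (y), 88 mm high, on a plinth 96 x 146 mm; two slots in its flat top, 60 mm apart in y. Origin: centre of the underside. It may be yawed by up to 0.3 rad. One slot, not told which, holds the chip, which stops the blade hard with its tip about 36 mm below the top. More than 40 N on the block, also through the chip, is too much
- slot_left (a point): centre of the mouth of the left slot (the +y one), at the block's top face. Slot 38 mm long (the block's x) and 7 mm wide (y), its mouth chamfered by 3 mm; 66 mm deep. Axes are the block's
- slot_right (a point): the same for the right slot (the -y one). In both slots a steel leaf spring on the outer wall bears on the blade from about 10 mm down and pushes it sideways (towards the other slot) with some 3 to 6 N, dragging only slightly; in the clear slot the blade then goes in all its 60 mm, until the shoulder lies on the top face
- lemon: yellow lemon 73 x 56 x 55 mm, bystander
- tin: food tin, 57 mm across, 72 mm high, bystander
- cup: white espresso cup with handle, 49 mm high, bystander
- tube: paste tube lying flat, 136 mm long, bystander
- peeler: peeler with a yellow handle lying flat, 170 mm long, bystander
Things that resemble listed ones, but are neither listed nor needed, are in the scene too. There is more than one size of the gauge; the one meant has the size given above.

How it is judged:
By the outcome, as a careful person would: the job done as asked, in the order asked, and still so for the second after the job is handed in, with the robot touching nothing.
It also fails if it takes over 61 s, if anything falls off the work surface, if the arm or the gripper's body presses on something with over 40 N, if the wrist force passes 120 N, or if a joint passes its speed limit or range.

ROBOT

A 6-joint arm with a two-finger parallel gripper is mounted at the origin on a cart in front of the work surface, level with it; the furniture and walls round the work are solid. World frame = base frame: x ahead of the robot, y to its left, z up, the work surface at z = 0. Lengths are in m, angles in rad, forces in N, time in s.
With the tool pointing down it reaches from about 0.375 to 0.9 m from the base axis. Payload 3.1 kg.
Tool frame: the origin (TCP) lies midway between the tips of the shut fingers; the grasp point (between the pads) lies 19 mm behind it; x points along the fingers, y is the direction in which the jaws open and shut, and the axes are right-handed (so a half turn about x gives the same grasp; the last joint's range is limited). The gripper opens to 87 mm and grips with 3 to 60 N. Pads are 19 mm wide; open, the fingers measure 117 mm over their backs; the gripper's body (75 mm by 190 mm) begins 51 mm behind the grasp point.
Start: joints at [1.069, 0.527, 1.433, -0, 1.181, -0.178], TCP at [0.199, 0.593, 0.223] pointing down, gripper open.
Joint ranges: [-3.08, 3.08], [-0.75, 2.2], [0.22, 2.44], [-1.43, 4.57], [0, 2.65], [-2.85, 2.85]. Speed limits (rad/s): [2.79, 2.79, 3.14, 3.14, 3.14, 3.14].

INTERFACE

Orientations are given as a unit quaternion [x, y, z, w].
In Python, from rig import get_obs, imaging, robot gives the robot as it stands.
- The arm moves only by the shell command python3 -m inch 'ROWS' [FORCE]. ROWS is JSON, a list of rows, each a list of 3 entries, a list of its own where there are three numbers: the finger opening in mm, from 0 to 87, then the shift along the tool's x, y, z in mm, then the turn, a rotation vector about the tool's x, y, z in degrees. In form: [[grip, [dx, dy, dz], [wx, wy, wz]], ...]. A call has 1 to 12 rows; each row shifts and turns the pose as measured when the row begins, along the tool's axes as they then stand; what a row does not reach is not made up. A row lasts 1/8 s, in which the tool goes at most 62.5 mm and 10.7 degrees, less where a joint would pass 70% of its speed; a pose out of reach is approached as far as the arm can. A call with a gripper value outside its range is refused whole. The fingers move at their own pace and stop on an object; FORCE is the grip in N (left out, the last holds). Time passes only in rows, so rows that do not move let the fingers close. It gives the time, the measured TCP pose, the force and the opening at its end, in the units of the state.
- get_obs(): the state, without advancing time (a new reading comes with each control period).
- imaging.camera(name): name is "side" or "top" or "wrist"; returns the picture (480x640x3 uint8, red, green, blue); there is no depth.
- imaging.camera_params(name): a dict with "camera_matrix" (3x3 intrinsics, pixels), "xyz" and "rotation" of the camera in the world. Camera axes: x right, y down, z forward; pixel columns grow to the right and rows downward; lengths in m; the calibration is good to about 2 mm. A picture is of the moment at which its call begins: read the wrist's pose just before it. camera_params takes no time and is no camera call; for the wrist camera it gives the pose at the moment of the call.
- robot.hand_in(): hands the job in, once; it reports no verdict.
Trained networks look in the newest picture that a camera, given by its name, has taken for a name from the list of things; names that differ only in an ending like _2 or _b are one class to them, and where a whole thing is asked for, a point or a joint stands for the part that bears it (a point fixed in the world has none). Each returns a list of dicts, best first, with "confidence" (0 to 1); they miss things now and then, are a little off and sometimes report something else, mostly with a low value. They report only what shows in the picture. A call takes as long as a camera call. They do not tell look-alikes from the thing itself.
- imaging.cut_out(camera, target): "pixels" (480x640 bool, what is visible of it) and "box" ([centre column, centre row, width, height] in pixels, round what is visible of it).
- imaging.tip_of(camera, target): "pixel" ([column, row] in pixels: a listed point, or the origin of a listed thing).
The state is a dict: "time": time; "q": joint angles; "joint_velocities": joint speeds; "joint_torque": joint torques, N m; "position": TCP position; "tool_rot": TCP orientation; "ft_force": force on the tool from outside, world axes, zero at the start; "moment": the same for the moment, N m; "grip_width": finger opening in m.
Only numpy, scipy, OpenCV 4.12 (cv2) and the standard library are available. Lean on these libraries where they do the work, as an engineer would, in place of code of your own. Each camera call takes 0.05 s, during which the arm holds its last target. There are 200 camera calls.

## Working session

There is one attempt and no reset: what is moved stays moved. The work goes in short steps, Python scripts to look and compute and a shell command to move; the robot and the scene stay as the last step left them, time stands still between calls to the robot, and variables do not carry over. Pictures are saved under pics/ and viewed, about 8 in all and at most 12, crops included, and the job is handed in when it is done.

```bash
mkdir -p pics; cat > h.py <<'E'
import numpy as np, cv2
from rig import get_obs, imaging, robot
from scipy.spatial.transform import Rotation as R
def cam(n):
    p=imaging.camera_params(n); return np.array(p["camera_matrix"]),np.array(p["xyz"]),np.array(p["rotation"])
def toz(n,px,z,c=None):
    K,t,Rm=c or cam(n); d=Rm@np.linalg.inv(K)@np.array([px[0],px[1],1.]); return t+d*(z-t[2])/d[2]
def proj(n,P,c=None):
    K,t,Rm=c or cam(n); v=K@(Rm.T@(np.array(P)-t)); return v[:2]/v[2]
def save(img,f,): cv2.imwrite(f,img[:,:,::-1])
E
python3 - <<'E'
from h import *
for n in("top","side"):
    im=imaging.camera(n); save(im,f"pics/{n}1.png"); c=cam(n); print(n,c[1].round(3),c[2].round(2).tolist(),c[0][0,0])
    for t in("gauge","gauge_stand","knife_block"):
        for r in imaging.cut_out(n,t): print(n,t,round(r["confidence"],2),np.round(r["box"]))
    for t in("gauge","gauge_handle","slot_left","slot_right","knife_block","gauge_stand"):
        for r in imaging.tip_of(n,t): print(n,t,round(r["confidence"],2),np.round(r["pixel"],1))
print(get_obs())
E
```

```text
top [0.178 0.09  1.684] [-0.68, 0.73, -0.08, 0.07] 587.7872716736355
top gauge 0.57 [217. 223.  21.  16.]
top gauge 0.47 [212. 262.   9.  15.]
top gauge 0.45 [187. 265.  12.  10.]
top gauge_stand 0.67 [217. 267.  20.  29.]
top gauge_stand 0.56 [445. 214.  30.  25.]
top knife_block 0.9 [342. 248.  54.  44.]
top gauge 0.85 [217.3 224.4]
top gauge 0.61 [182.6 264.4]
top gauge 0.47 [213.  261.9]
top gauge_handle 0.68 [216.1 217. ]
top gauge_handle 0.56 [211.5 257. ]
top gauge_handle 0.54 [182.8 263.8]
top gauge_handle 0.36 [353.7 246.6]
top slot_left 0.87 [330.4 242.6]
top slot_left 0.55 [346.4 200.8]
top slot_right 0.78 [352.6 245.1]
top knife_block 0.86 [339.8 247.4]
top knife_block 0.4 [212.3 263.3]
top gauge_stand 0.67 [221.8 265.5]
side [0.497 0.967 0.608] [-0.01, 0.86, -0.51, 0.01] 446.26385924586606
side gauge 0.74 [332. 324.  20.  30.]
side gauge 0.59 [330. 377.   8.  33.]
side gauge 0.56 [270. 321.  19.  77.]
side gauge 0.3 [295. 289.  31.  22.]
side gauge_stand 0.75 [331. 353.  42.  51.]
side knife_block 0.81 [317. 250.  53.  59.]
side knife_block 0.67 [330. 322.  23.  29.]
sid
[... 270 characters left out ...]
e gauge_stand 0.65 [330.6 362.7]
{'time': 1.0, 'q': array([ 1.06850814e+00,  5.27499339e-01,  1.43269133e+00,  2.08554481e-05,
        1.18144394e+00, -1.78490229e-01]), 'joint_velocities': array([-0.00130581, -0.00121733,  0.00112745,  0.00019987, -0.00051319,
        0.00122945]), 'joint_torque': array([ 8.45243176e-04, -4.40011239e+01, -1.76993161e+01,  6.33198372e-02,
        5.03995211e-02, -1.57775514e-05]), 'position': array([0.1988018 , 0.59250763, 0.22255157]), 'tool_rot': array([ 0.11397147,  0.69787085, -0.11399488,  0.69784809]), 'ft_force': array([ 0.5966454 , -0.11881241, -0.27343779]), 'moment': array([-0.01689808, -0.0107672 ,  0.01293609]), 'grip_width': 0.08705002482586068}
```

```bash
sed -i 's/np.array(p\["rotation"\])$/R.from_quat(p["rotation"]).as_matrix()/' h.py
python3 - <<'E'
from h import *
a=cv2.imread("pics/top1.png")[160:340,130:490]; b=cv2.imread("pics/side1.png")[190:430,220:420]
a=cv2.resize(a,None,fx=2.2,fy=2.2,interpolation=3); cv2.imwrite("pics/topc.png",a)
b=cv2.resize(b,None,fx=2.5,fy=2.5,interpolation=3); cv2.imwrite("pics/sidec.png",b)
for p,z in(((217.3,224.4),.1),((182.6,264.4),.0),((213,262),.1),((330.4,242.6),.088),((352.6,245.1),.088),((217,267),.07),((445,214),.07)): print("top",p,toz("top",p,z).round(3))
for p,z in(((271.8,321.4),.0),((271.8,321.4),.07),((328.6,383.5),.07),((332.7,334.7),.072),((313,237),.088),((322.5,226),.088)): print("side",p,toz("side",p,z).round(3))
E
```

```text
top (217.3, 224.4) [0.582 0.334 0.1  ]
top (182.6, 264.4) [0.494 0.454 0.   ]
top (213, 262) [0.477 0.349 0.1  ]
top (330.4, 242.6) [0.511 0.024 0.088]
top (352.6, 245.1) [ 0.5   -0.037  0.088]
top (217, 267) [0.467 0.343 0.07 ]
top (445, 214) [ 0.575 -0.307  0.07 ]
side (271.8, 321.4) [0.603 0.23  0.   ]
side (271.8, 321.4) [0.59  0.315 0.07 ]
side (328.6, 383.5) [0.487 0.465 0.07 ]
side (332.7, 334.7) [0.478 0.354 0.072]
side (313, 237) [0.518 0.02  0.088]
side (322.5, 226) [ 0.494 -0.038  0.088]
```

View pics/topc.png

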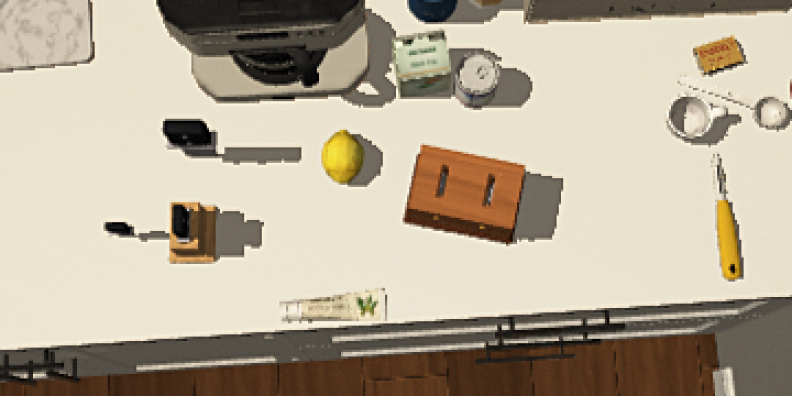

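View pics/sidec.png

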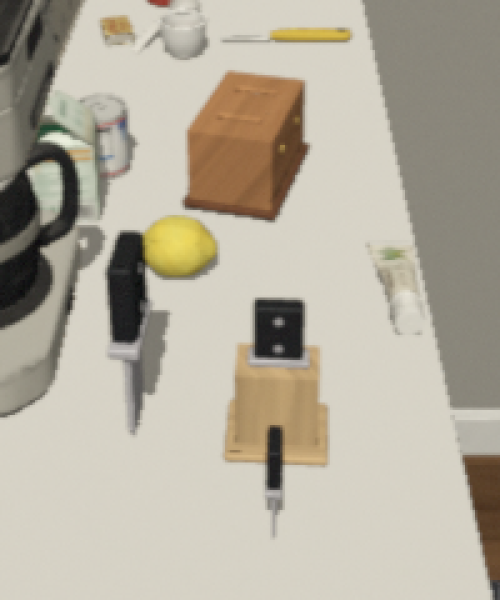

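The possible gauges, by side-camera pixel, are (271,321), which is large and free-standing, (329,377), which is small and narrow, and (332,324), which stands in the wooden stand. The one in the stand fits: shoulder on the block, handle about 36 mm wide. I'll confirm it from the wrist camera after moving above the stand.

```bash
cat >> h.py <<'E'
def plan(pos,jaw,n=None):
    """rows (tool frame) to TCP pos, tool x down, jaw axis at world angle jaw (mod pi)"""
    o=get_obs(); p=np.array(o["position"]); r=R.from_quat(o["tool_rot"]); M=r.as_matrix()
    best=None
    for k in(0,np.pi):
        y=np.array([np.cos(jaw+k),np.sin(jaw+k),0]); x=np.array([0,0,-1.]); T=R.from_matrix(np.c_[x,y,np.cross(x,y)])
        rv=(r.inv()*T).as_rotvec()
        if best is None or np.linalg.norm(rv)<np.linalg.norm(best): best=rv
    d=np.array(pos)-p
    n=n or int(max(np.ceil(np.linalg.norm(d)/.055),np.ceil(np.degrees(np.linalg.norm(best))/9),1))
    for i in range(n):
        ri=r*R.from_rotvec(best*i/n)
        print((ri.inv().apply(d/n)*1e3).round(1).tolist(), np.degrees(best/n).round(2).tolist())
E
python3 - <<'E'
from h import *
o=get_obs(); M=R.from_quat(o["tool_rot"]).as_matrix(); print(M.round(2).tolist(), "jaw",np.arctan2(M[1,1],M[0,1]))
K,t,Rm=cam("wrist"); print("wrist in tool",(M.T@(t-o["position"])).round(3),(M.T@Rm).round(2).tolist(),K[0,0])
plan([.44,.352,.26],np.pi/2)
E
```

```text
[[-0.0, 0.32, 0.95], [-0.0, 0.95, -0.32], [-1.0, -0.0, -0.0]] jaw 1.2469904538570427
wrist in tool [-0.163  0.    -0.074] [[-0.0, -0.27, 0.96], [1.0, 0.0, 0.0], [-0.0, 0.96, 0.27]] 428.0459447101457
[-5.4, -21.6, 43.6] [-2.65, -0.0, 0.0]
[-5.4, -23.6, 42.6] [-2.65, -0.0, 0.0]
[-5.3, -25.5, 41.4] [-2.65, -0.0, 0.0]
[-5.3, -27.4, 40.2] [-2.65, -0.0, 0.0]
[-5.3, -29.3, 38.9] [-2.65, -0.0, 0.0]
[-5.3, -31.0, 37.5] [-2.65, -0.0, 0.0]
[-5.3, -32.7, 36.0] [-2.65, -0.0, 0.0]
```

```bash
python3 -m inch '[[87,[-5,-22,44],[-2.7,0,0]],[87,[-5,-24,43],[-2.7,0,0]],[87,[-5,-25,41],[-2.7,0,0]],[87,[-5,-27,40],[-2.7,0,0]],[87,[-5,-29,39],[-2.7,0,0]],[87,[-5,-31,37],[-2.7,0,0]],[87,[-5,-33,36],[-2.7,0,0]],[87,[0,0,0],[0,0,0]]]' 20
python3 - <<'E'
from h import *
o=get_obs(); c=cam("wrist"); im=imaging.camera("wrist"); save(im,"pics/w1.png")
print(o["position"].round(4),np.degrees(np.arctan2(*R.from_quat(o["tool_rot"]).as_matrix()[[1,0],1])))
for t,z in(("gauge",.072),("gauge_handle",.101),("gauge_stand",0)):
    for r in imaging.tip_of("wrist",t): print(t,round(r["confidence"],2),np.round(r["pixel"],1),toz("wrist",r["pixel"],z,c).round(4))
for t in("gauge","gauge_stand"):
    for r in imaging.cut_out("wrist",t): print(t,round(r["confidence"],2),np.round(r["box"]))
E
```

```text
time: 2.0
position: [0.4501, 0.3488, 0.2592]
tool_rot: [-0.006, 0.705, 0.008, 0.709]
ft_force: [-0.8, 0.5, 0.2]
grip_width: 0.0871
[0.4501 0.3488 0.2592] 91.15115145135312
gauge 0.72 [416.6 241. ] [0.477  0.4324 0.072 ]
gauge 0.64 [301.6 360.3] [0.594  0.3354 0.072 ]
gauge 0.55 [318.7 248. ] [0.4848 0.3491 0.072 ]
gauge_handle 0.82 [301.1 391.6] [0.6068 0.3362 0.101 ]
gauge_handle 0.69 [323.2 257.4] [0.4835 0.3526 0.101 ]
gauge_handle 0.65 [422.  250.5] [0.4763 0.4302 0.101 ]
gauge_stand 0.6 [323.3 224.7] [0.4825 0.3537 0.    ]
gauge 0.9 [323. 254.  24.  68.]
gauge 0.84 [420. 244.  46.  32.]
gauge 0.59 [298. 370.  75. 109.]
gauge_stand 0.9 [323. 234.  62.  93.]
gauge_stand 0.24 [ 22. 249.  44.  86.]
```

View pics/w1.png

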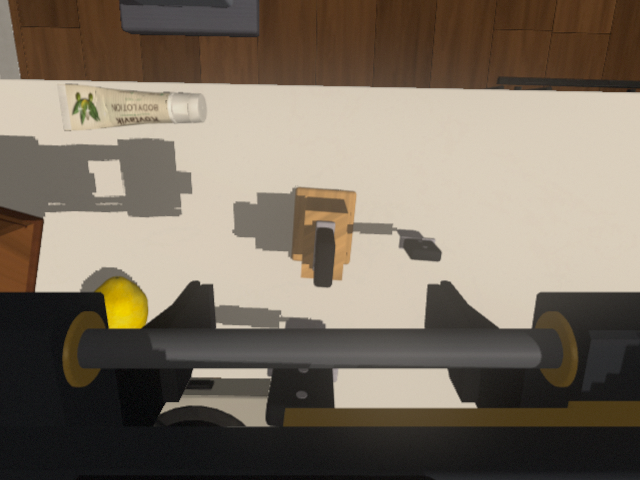

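The wrist view shows the gauge in the stand at (323,254). The small one is at (422,248), and the large one is at about (300,390), behind the gripper bar. I'll fit the given size to the masks and crop for confirmation.

```bash
cat >> h.py <<'E'
from scipy.optimize import minimize
def box(sx,sy,z0,z1): return np.array([[a*sx/2,b*sy/2,z] for a in(-1,1) for b in(-1,1) for z in(z0,z1)])
def render(boxes,pose,c,z=0,s=4):
    x,y,a=pose; Rz=R.from_euler("z",a); m=np.zeros((480*s,640*s),np.uint8) if s==1 else np.zeros((480,640),np.uint8)
    for b in boxes:
        P=Rz.apply(b)+[x,y,z]; h=cv2.convexHull(np.array([proj(None,q,c) for q in P],np.float32))
        cv2.fillConvexPoly(m,np.round(h*16).astype(np.int32),255,cv2.LINE_AA,4)
    return m/255.
def fit(boxes,p0,views,z=0):
    def cost(p): return sum(1-np.minimum(m,r).sum()/np.maximum(m,r).sum() for m,c in views for r in[render(boxes,p,c,z)])
    best=None
    for da in(-.15,0,.15):
        p=np.array(p0)+[0,0,da]
        r=minimize(cost,p,method="Nelder-Mead",options=dict(initial_simplex=[p,p+[.006,0,0],p+[0,.006,0],p+[0,0,.08]],xatol=1e-4,fatol=1e-4))
        if best is None or r.fun<best.fun: best=r
    return best
GA=[box(.044,.016,0,.006),box(.036,.014,.006,.052)]
E
python3 - <<'E'
from h import *
imaging.camera("wrist"); cw=cam("wrist")
def pick(n,px): 
    rs=imaging.cut_out(n,"gauge"); return min(rs,key=lambda r:np.hypot(*(np.array(r["box"][:2])-px)))["pixels"].astype(float)
mw=pick("wrist",(323,254)); ms=pick("side",(332,324)); cs=cam("side")
for v in([(mw,cw)],[(ms,cs)],[(mw,cw),(ms,cs)]):
    r=fit(GA,[.482,.352,0],v,.072); print(r.x.round(4),round(r.fun,3))
im=cv2.imread("pics/side1.png"); 
m=(render(GA,r.x,cs,.072)>.5).astype(np.uint8)
cr=cv2.resize(im[280:400,270:390],None,fx=5,fy=5,interpolation=3); mm=cv2.resize(m[280:400,270:390],None,fx=5,fy=5,interpolation=0)
cv2.drawContours(cr,cv2.findContours(mm,0,1)[0],-1,(0,255,0),1); cv2.imwrite("pics/conf.png",cr)
E
```

```text
[ 0.4818  0.3523 -0.035 ] 0.099
[ 0.4801  0.3487 -0.0488] 0.231
[ 0.4816  0.3523 -0.0292] 0.34
```

View pics/conf.png

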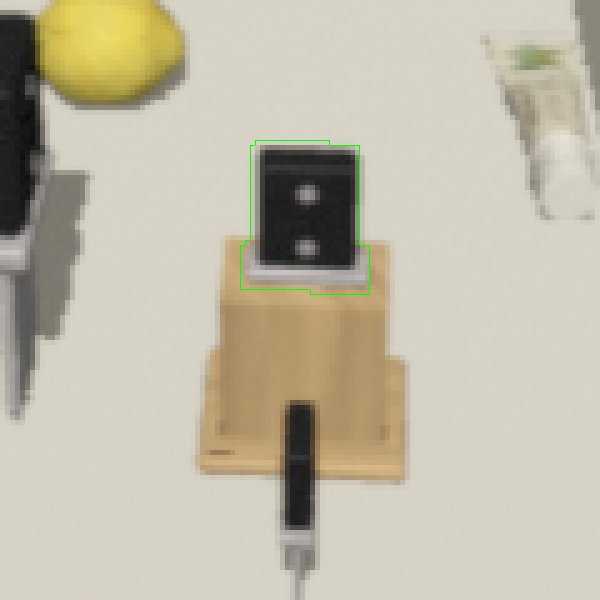

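The crop confirms it: the outline at the given size matches the gauge in the stand. Next I'll approach it.

```bash
python3 -c "
from h import *
plan([.4815,.352,.17],np.pi/2-.033,3)"
```

```text
[29.5, -0.2, 11.7] [1.14, 0.03, -0.05]
[29.5, 0.0, 11.7] [1.14, 0.03, -0.05]
[29.5, 0.3, 11.7] [1.14, 0.03, -0.05]
```

```bash
python3 -m inch '[[60,[29,0,12],[1.1,0,0]],[60,[29,0,12],[1.1,0,0]],[60,[30,0,12],[1.1,0,0]],[60,[0,0,0],[0,0,0]]]'; python3 -c "
from h import *
imaging.camera('wrist'); c=cam('wrist')
for r in imaging.tip_of('wrist','gauge_handle'): print(round(r['confidence'],2),np.round(r['pixel']),toz('wrist',r['pixel'],.101,c).round(4))
plan([.4815,.352,.085],np.pi/2-.033,3)"
```

```text
time: 2.95
position: [0.4823, 0.3549, 0.1697]
tool_rot: [0.011, 0.706, -0.008, 0.709]
ft_force: [-0.1, -0.1, -0.0]
grip_width: 0.0618
0.75 [449. 238.] [0.4776 0.4294 0.101 ]
0.61 [314. 258.] [0.4871 0.3524 0.101 ]
[29.1, -1.5, -0.8] [0.1, 0.16, -0.13]
[29.1, -1.4, -0.7] [0.1, 0.16, -0.13]
[29.1, -1.3, -0.6] [0.1, 0.16, -0.13]
```

```bash
python3 -m inch '[[60,[29,-1.5,-0.5],[0.1,0.2,0]],[60,[29,-1.5,-0.5],[0.1,0.2,-0.1]],[60,[27,0,-0.5],[0.1,0,-0.1]],[60,[0,0,0],[0,0,0]]]' 30;  python3 -c "
from h import *
im=imaging.camera('wrist');save(im,'pics/w2.png')
plan([.4815,.352,.085],np.pi/2-.033,1)"; python3 -m inch '[[15,[0,0,0],[0,0,0]],[10,[0,0,0],[0,0,0]],[5,[0,0,0],[0,0,0]],[5,[0,0,0],[0,0,0]]]' 30
```

```text
time: 3.55
position: [0.4848, 0.357, 0.0936]
tool_rot: [0.014, 0.702, -0.007, 0.712]
ft_force: [-0.2, 0.6, 0.1]
grip_width: 0.0598
[9.8, -5.8, -4.6] [0.2, 0.94, -0.66]
time: 4.1
position: [0.4886, 0.3592, 0.1002]
tool_rot: [0.016, 0.698, -0.005, 0.716]
ft_force: [-0.5, -0.8, 0.1]
grip_width: 0.0276
```

```bash
python3 -m inch '[[50,[1.6,0,0],[0,0,0]],[50,[1.6,0,0],[0,0,0]]]' 30;  python3 -c "
from h import *
plan([.4815,.352,.085],np.pi/2-.033,1)"; python3 -m inch '[[50,[1.6,0,0],[0,0,0]]]'; python3 -c "
from h import *
plan([.4815,.352,.085],np.pi/2-.033,1)"
```

```text
time: 4.35
position: [0.4888, 0.3593, 0.0971]
tool_rot: [0.016, 0.698, -0.005, 0.716]
ft_force: [0.1, -0.0, 0.1]
grip_width: 0.0407
[11.8, -7.6, -7.4] [0.24, 1.42, -0.91]
time: 4.47
position: [0.4887, 0.3592, 0.0952]
tool_rot: [0.016, 0.698, -0.005, 0.716]
ft_force: [0.0, 0.3, 0.0]
grip_width: 0.047
[9.9, -7.6, -7.3] [0.24, 1.4, -0.9]
```

```bash
python3 -m inch '[[50,[0.5,-4,-4],[0.1,0.7,-0.5]],[50,[0.5,-3.6,-3.3],[0.1,0.7,-0.4]]]' 30;  python3 -c "
from h import *
plan([.4815,.352,.085],np.pi/2-.033,1)"; python3 -m inch '[[50,[4,0,0],[0,0,0]],[50,[4,0,0],[0,0,0]]]'; python3 -c "
from h import *
plan([.4815,.352,.085],np.pi/2-.033,1);print(get_obs()['joint_velocities'].round(3))"
```

```text
time: 4.72
position: [0.4805, 0.3514, 0.0934]
tool_rot: [0.011, 0.708, -0.012, 0.706]
ft_force: [0.2, 0.4, 0.3]
grip_width: 0.0496
[8.4, 0.7, 1.0] [0.03, -0.13, 0.08]
time: 4.97
position: [0.4806, 0.3512, 0.0852]
tool_rot: [0.011, 0.708, -0.012, 0.706]
ft_force: [-0.2, -0.1, -0.5]
grip_width: 0.0498
[0.2, 0.9, 0.9] [0.02, -0.13, 0.08]
[-0.     0.049  0.017  0.    -0.068 -0.001]
```

```bash
python3 -m inch '[[25,[0,0.9,0.9],[0,-0.1,0.1]],[15,[0,0,0],[0,0,0]]]' 30;  python3 -c "
from h import *
plan([.4815,.352,.085],np.pi/2-.033,1)"
```

```text
time: 5.22
position: [0.4814, 0.352, 0.0846]
tool_rot: [0.012, 0.707, -0.012, 0.707]
ft_force: [1.0, -0.1, 1.2]
grip_width: 0.037
[-0.4, 0.0, 0.1] [0.01, -0.06, -0.01]
```

```bash
python3 -m inch '[[12,[0,0,0],[0,0,0]],[8,[0,0,0],[0,0,0]],[5,[0,0,0],[0,0,0]]]' 35;  python3 -c "
from h import *
plan([.4815,.352,.085],np.pi/2-.033,1)"
```

```text
time: 5.6
position: [0.4815, 0.3522, 0.0848]
tool_rot: [0.012, 0.707, -0.011, 0.707]
ft_force: [-0.9, -0.2, -0.5]
grip_width: 0.0134
[-0.2, -0.2, 0.0] [0.02, -0.04, -0.02]
```

```bash
python3 -m inch '[[5,[0,0,0],[0,0,0]],[5,[-5,0,0],[0,0,0]],[5,[-10,0,0],[0,0,0]]]' 45;  python3 -c "
from h import *
plan([.4815,.352,.23],np.pi/2-.033,7)"
```

```text
time: 5.98
position: [0.4808, 0.3519, 0.0996]
tool_rot: [0.011, 0.708, -0.012, 0.706]
ft_force: [0.3, 0.5, -0.5]
grip_width: 0.0139
[-18.6, 0.0, 0.1] [0.0, -0.02, 0.0]
[-18.6, 0.0, 0.1] [0.0, -0.02, 0.0]
[-18.6, 0.0, 0.1] [0.0, -0.02, 0.0]
[-18.6, 0.0, 0.1] [0.0, -0.02, 0.0]
[-18.6, 0.0, 0.1] [0.0, -0.02, 0.0]
[-18.6, 0.0, 0.1] [0.0, -0.02, 0.0]
[-18.6, 0.0, 0.1] [0.0, -0.02, 0.0]
```

```bash
python3 -m inch '[[5,[-18,0,0],[0,0,0]],[5,[-18,0,0],[0,0,0]],[5,[-18,0,0],[0,0,0]],[5,[-20,0,0],[0,0,0]],[5,[-20,0,0],[0,0,0]],[5,[-20,0,0],[0,0,0]],[5,[-10,0,0],[0,0,0]]]' 45;  python3 -c "
from h import *
plan([.45,.05,.24],np.pi/2-.18)"
```

```text
time: 6.85
position: [0.4806, 0.3516, 0.2321]
tool_rot: [0.012, 0.707, -0.011, 0.707]
ft_force: [-0.3, 0.3, -1.3]
grip_width: 0.0136
[-1.3, -50.4, -3.5] [1.41, -0.0, -0.0]
[-1.3, -50.5, -2.2] [1.41, -0.0, -0.0]
[-1.3, -50.5, -1.0] [1.41, -0.0, -0.0]
[-1.3, -50.5, 0.3] [1.41, -0.0, -0.0]
[-1.3, -50.5, 1.5] [1.41, -0.0, -0.0]
[-1.3, -50.5, 2.7] [1.41, -0.0, -0.0]
```

```bash
python3 -m inch '[[5,[-1,-30,-3],[1.4,0,0]],[5,[-1,-45,-2],[1.4,0,0]],[5,[-1,-50,-2],[1.4,0,0]],[5,[-1,-50,-1],[1.4,0,0]],[5,[-1,-50,0],[1.4,0,0]],[5,[-1,-45,1],[1.4,0,0]],[5,[-1,-25,1],[0,0,0]],[5,[0,-5,0],[0,0,0]],[5,[0,0,0],[0,0,0]]]'
python3 - <<'E'
from h import *
plan([.45,.05,.24],np.pi/2-.18,1)
c=cam("wrist"); im=imaging.camera("wrist"); save(im,"pics/w3.png")
for t,z in(("slot_left",.088),("slot_right",.088),("knife_block",0),("gauge_tip",.167),("gauge",.227)):
    for r in imaging.tip_of("wrist",t): print(t,round(r["confidence"],2),np.round(r["pixel"],1),toz("wrist",r["pixel"],z,c).round(4))
print(get_obs()["position"])
E
```

```text
time: 7.98
position: [0.4412, 0.0462, 0.2412]
tool_rot: [0.065, 0.703, -0.064, 0.706]
ft_force: [0.1, 0.8, -1.3]
grip_width: 0.0135
[1.2, 5.4, 7.9] [-0.11, 0.22, -0.11]
slot_right 0.72 [229.2 304.6] [ 0.4985 -0.0377  0.088 ]
slot_right 0.53 [449.4  95.7] [0.3715 0.1518 0.088 ]
knife_block 0.76 [278.8 270.5] [ 0.5076 -0.0071  0.    ]
gauge_tip 0.93 [319.2 252.3] [0.4431 0.0459 0.167 ]
gauge_tip 0.77 [629.5 289.8] [0.4998 0.2236 0.167 ]
gauge 0.5 [ 10.1 391.5] [ 0.466  -0.1084  0.227 ]
gauge 0.31 [227.6 303.2] [0.4402 0.0046 0.227 ]
[0.44133149 0.04679928 0.24105128]
```

View pics/w3.png

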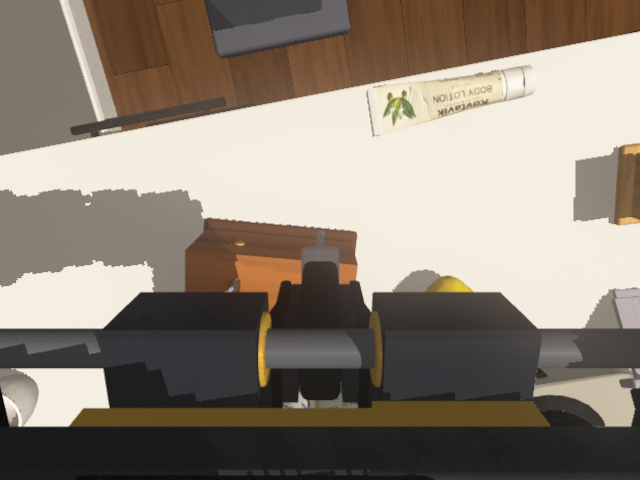

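Here the gripper hides the slots, except the right one at (229,304). I'll back off and go higher for a clear look.

```bash
python3 -c "
from h import *
plan([.41,-.08,.42],np.pi/2-.18,6)"
```

```text
[-29.9, -21.7, -1.3] [0.0, 0.04, -0.02]
[-29.9, -21.7, -1.3] [0.0, 0.04, -0.02]
[-29.9, -21.7, -1.3] [0.0, 0.04, -0.02]
[-29.8, -21.7, -1.3] [0.0, 0.04, -0.02]
[-29.8, -21.7, -1.3] [0.0, 0.04, -0.02]
[-29.8, -21.7, -1.3] [0.0, 0.04, -0.02]
```

```bash
python3 -m inch '[[5,[-25,-20,-1],[0,0,0]],[5,[-35,-25,-2],[0,0,0]],[5,[-40,-30,-2],[0,0,0]],[5,[-40,-30,-2],[0,0,0]],[5,[-30,-20,-1],[0,0,0]],[5,[-10,-5,0],[0,0,0]],[5,[0,0,0],[0,0,0]],[5,[0,0,0],[0,0,0]]]'
python3 - <<'E'
from h import *
BL=[box(.096,.146,0,.008),box(.084,.134,.0,.088)]
for i in range(2):
    c=cam("wrist"); im=imaging.camera("wrist"); save(im,"pics/w4.png")
    for t,z in(("slot_left",.088),("slot_right",.088),("knife_block",0)):
        for r in imaging.tip_of("wrist",t): print(t,round(r["confidence"],2),np.round(r["pixel"],1),toz("wrist",r["pixel"],z,c).round(4))
imaging.camera("top");imaging.camera("side")
for n in("top","side"):
    for r in imaging.cut_out(n,"knife_block")[:1]:
        f=fit(BL,[.506,-.006,-.18],[(r["pixels"].astype(float),cam(n))]); print(n,f.x.round(4),round(f.fun,3))
    for t in("slot_left","slot_right"):
        for r in imaging.tip_of(n,t)[:2]: print(n,t,round(r["confidence"],2),toz(n,r["pixel"],.088).round(4))
E
```

```text
time: 9.28
position: [0.4086, -0.0785, 0.4229]
tool_rot: [0.061, 0.706, -0.059, 0.704]
ft_force: [0.1, -0.5, -0.7]
grip_width: 0.0137
slot_left 0.8 [413.  256.2] [0.5156 0.0201 0.088 ]
slot_right 0.62 [367.4 249.7] [ 0.4978 -0.0337  0.088 ]
knife_block 0.74 [377.7 234.3] [ 0.5062 -0.0103  0.    ]
knife_block 0.63 [412.3 255.7] [0.5463 0.0345 0.    ]
slot_left 0.58 [414.3 255.1] [0.5149 0.0214 0.088 ]
slot_right 0.92 [367.6 247.5] [ 0.4956 -0.0336  0.088 ]
knife_block 0.55 [377.8 234.4] [ 0.5069 -0.0108  0.    ]
top [ 0.5079  0.0062 -0.2784] 0.414
top slot_left 0.68 [0.5129 0.0167 0.088 ]
top slot_right 0.6 [ 0.49   -0.0361  0.088 ]
top slot_right 0.23 [ 0.4582 -0.1005  0.088 ]
side [ 0.5027 -0.0175 -0.2468] 0.065
side slot_right 0.66 [ 0.4944 -0.0295  0.088 ]
```

View pics/w4.png

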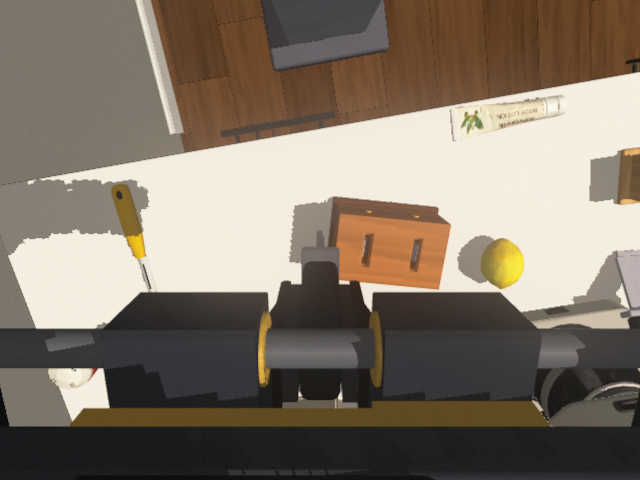

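```bash
python3 - <<'E'
from h import *
BL=[box(.096,.146,0,.008),box(.084,.134,.0,.088)]
c=cam("wrist"); im=imaging.camera("wrist")
r=imaging.cut_out("wrist","knife_block")[0]; m=r["pixels"].astype(float); print(r["confidence"],r["box"])
W=np.ones((480,640)); W[240:,:342]=0; W[287:]=0
def cost(p): q=render(BL,p,c)*W; return 1-np.minimum(m*W,q).sum()/np.maximum(m*W,q).sum()
p0=np.array([.506,-.008,-.28])
f=min((minimize(cost,p0+[0,0,d],method="Nelder-Mead",options=dict(initial_simplex=[p0+[0,0,d],p0+[.006,0,d],p0+[0,.006,d],p0+[0,0,d+.08]])) for d in(-.1,0,.1)),key=lambda f:f.fun)
print(f.x.round(4),f.fun)
x,y,a=f.x
S=6; x0,y0=325,190
cr=cv2.resize(im[y0:y0+100,x0:x0+130,::-1],None,fx=S,fy=S,interpolation=2)
for s in(.03,-.03):
    for dx,dy in((0,0),(.022,0),(-.022,0)):
        P=R.from_euler("z",a).apply([dx,s+dy,.088])+[x,y,0]; q=(proj(0,P,c)-[x0-.5,y0-.5])*S
        cv2.circle(cr,tuple(np.int32(q)),3,(0,255,0),-1); print(s,P.round(4))
for sx in(-1,1):
    for sy in(-1,1):
        P=R.from_euler("z",a).apply([sx*.042,sy*.067,.088])+[x,y,0]; cv2.circle(cr,tuple(np.int32((proj(0,P,c)-[x0-.5,y0-.5])*S)),4,(255,0,0),-1)
save(cr[:,:,::-1],"pics/w5.png")
E
```

```text
0.3 [391.4, 239.2, 124.2, 89.9]
[ 0.507 -0.008 -0.279] 0.03221125389845314
0.03 [0.5153 0.0208 0.088 ]
0.03 [0.5365 0.0148 0.088 ]
0.03 [0.4942 0.0269 0.088 ]
-0.03 [ 0.4988 -0.0368  0.088 ]
-0.03 [ 0.5199 -0.0429  0.088 ]
-0.03 [ 0.4776 -0.0308  0.088 ]
```

View pics/w5.png

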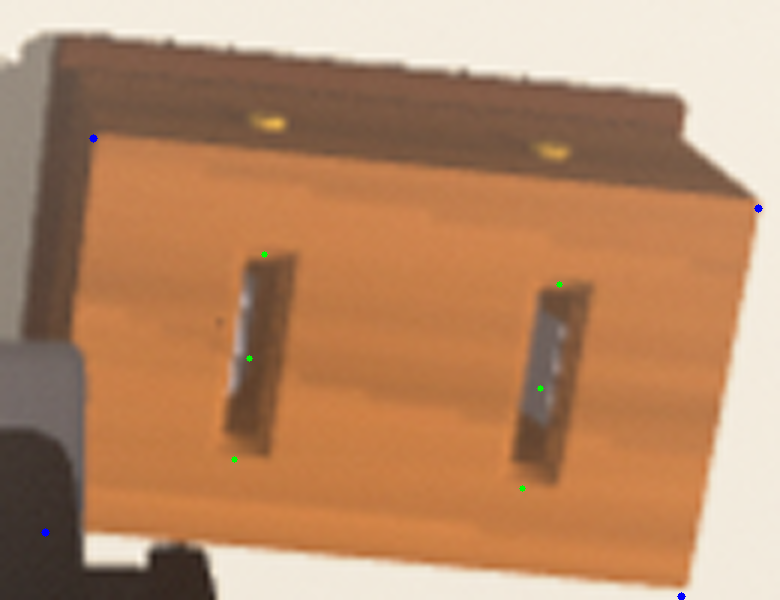

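```bash
python3 - <<'E'
from h import *
c=cam("wrist"); f=lambda a,b:toz(0,(324.5+a/6,189.5+b/6),.088,c)
L,Rr=f(552,383),f(260,353); d=L-Rr; print(L.round(4),Rr.round(4),np.linalg.norm(d),np.arctan2(-d[0],d[1]))
for p,q in(((540,285),(512,460)),((592,285),(558,483)),((248,255),(224,432)),((297,255),(269,457)),((757,200),(688,588)),((95,133),(757,200))):
    e=f(*q)-f(*p); print(np.linalg.norm(e).round(4),np.arctan2(e[1],e[0]).round(3))
print(get_obs()["position"])
# gauge axis in the tool: pose at grasp vs fit
plan([L[0],L[1],.24],np.pi/2-.27,6)
E
```

```text
[0.5146 0.0232 0.088 ] [ 0.4981 -0.0346  0.088 ] 0.06012476734559901 -0.27864264183318177
0.0375 -0.265
0.0426 -0.271
0.0378 -0.273
0.0432 -0.27
0.0837 -0.261
0.1333 1.296
[ 0.40908889 -0.07955546  0.42431057]
[30.8, 19.8, 14.4] [0.94, -0.0, -0.02]
[30.7, 20.1, 14.1] [0.94, -0.0, -0.02]
[30.7, 20.3, 13.8] [0.94, -0.0, -0.02]
[30.7, 20.5, 13.4] [0.94, -0.0, -0.02]
[30.7, 20.8, 13.1] [0.94, -0.0, -0.02]
[30.7, 21.0, 12.7] [0.94, -0.0, -0.02]
```

```bash
python3 -m inch '[[5,[20,15,12],[1,0,0]],[5,[35,25,16],[1,0,0]],[5,[40,25,16],[1,0,0]],[5,[40,25,16],[1,0,0]],[5,[30,20,12],[1,0,0]],[5,[15,10,8],[0.5,0,0]],[5,[2,2,2],[0,0,0]],[5,[0,0,0],[0,0,0]]]'
python3 -c "
from h import *
plan([.5136,.0235,.18],np.pi/2-.272,3)"
```

```text
time: 11.18
position: [0.5223, 0.0224, 0.2405]
tool_rot: [0.095, 0.697, -0.097, 0.704]
ft_force: [0.0, -1.0, -0.8]
grip_width: 0.0138
[20.1, -0.4, -3.1] [-0.01, 0.17, 0.02]
[20.2, -0.4, -3.0] [-0.01, 0.17, 0.02]
[20.2, -0.4, -3.0] [-0.01, 0.17, 0.02]
```

```bash
python3 -m inch '[[5,[20,0,-3],[0,0.2,0]],[5,[20,-0.5,-3],[0,0.2,0]],[5,[15,-0.5,-3],[0,0.1,0]],[5,[5,0,0],[0,0,0]],[5,[0,0,0],[0,0,0]]]'
python3 - <<'E'
from h import *
plan([.5136,.0235,.18],np.pi/2-.272,1)
p=get_obs()["position"]; c=cam("wrist"); im=imaging.camera("wrist"); 
for t,z in(("gauge_tip",p[2]-.073),("slot_left",.088)):
    for r in imaging.tip_of("wrist",t): print(t,round(r["confidence"],2),np.round(r["pixel"],1),toz("wrist",r["pixel"],z,c).round(4))
a=imaging.camera("side")
print(proj("side",[.5146,.0232,.088]),[ (r["confidence"],r["pixel"]) for r in imaging.tip_of("side","gauge_tip")])
s=cv2.resize(a[170:290,250:390],None,fx=5,fy=5,interpolation=2); save(s,"pics/s2.png")
E
```

```text
time: 11.8
position: [0.5171, 0.0198, 0.1866]
tool_rot: [0.096, 0.695, -0.098, 0.706]
ft_force: [-0.5, -0.2, -0.7]
grip_width: 0.0137
[6.6, 2.6, -4.5] [-0.21, 0.86, 0.05]
gauge_tip 0.8 [320.1 253.4] [0.5201 0.0194 0.1136]
slot_left 0.7 [319.4 232.6] [0.515  0.0204 0.088 ]
[314.22296908 237.62699656] [(0.84, [326.5, 398.8]), (0.75, [273.3, 360.1]), (0.62, [315.6, 226.5]), (0.62, [313.8, 202.9])]
```

View pics/s2.png

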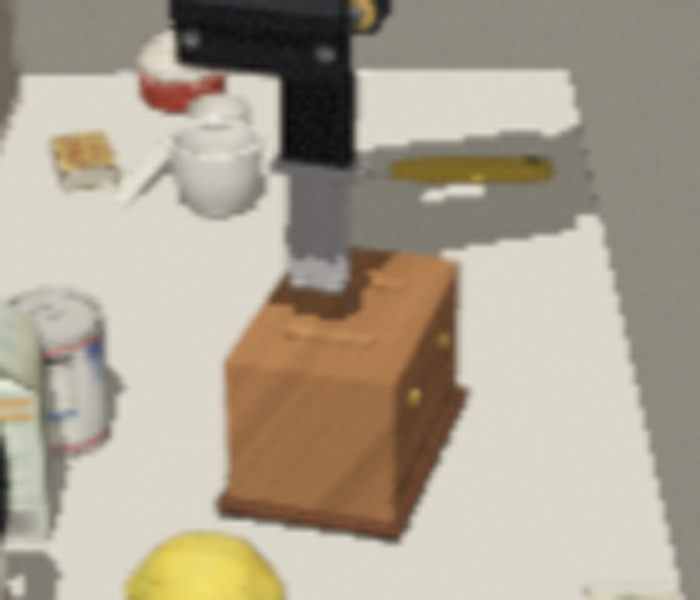

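```bash
python3 -m inch '[[5,[3,1.3,-2.5],[-0.1,0.5,0]],[5,[3,1.3,-2.3],[-0.1,0.4,0]]]'
python3 -c "
from h import *
plan([.5132,.0236,.17],np.pi/2-.272,1)"
```

```text
time: 12.3
position: [0.5134, 0.0242, 0.1806]
tool_rot: [0.095, 0.701, -0.096, 0.7]
ft_force: [-0.4, -0.3, -2.0]
grip_width: 0.0139
[10.6, -0.6, -0.0] [0.04, -0.03, 0.03]
```

```bash
python3 -m inch '[[5,[4,-0.3,0],[0,0,0]],[5,[4,-0.3,0],[0,0,0]],[5,[4,0,0],[0,0,0]],[5,[3,0,0],[0,0,0]],[5,[3,0,0],[0,0,0]],[5,[2,0,0],[0,0,0]]]' 45
python3 -c "
from h import *
plan([.5132,.0236,.15],np.pi/2-.272,1)"
```

```text
time: 13.05
position: [0.5129, 0.0238, 0.1585]
tool_rot: [0.095, 0.701, -0.096, 0.7]
ft_force: [-0.3, 0.5, -1.2]
grip_width: 0.0132
[8.5, -0.1, 0.4] [0.06, -0.11, 0.05]
```

```bash
python3 -m inch '[[5,[2,0,0],[0,0,0]],[5,[2,0,0],[0,0,0]],[5,[2,0,0],[0,0,0]],[5,[2,0,0],[0,0,0]],[5,[2,0,0],[0,0,0]],[5,[2,0,0],[0,0,0]]]' 45
python3 -c "
from h import *
plan([.5132,.0236,.125],np.pi/2-.272,1)"
```

```text
time: 13.8
position: [0.514, 0.0224, 0.1478]
tool_rot: [0.094, 0.7, -0.096, 0.701]
ft_force: [-1.6, -2.3, 1.5]
grip_width: 0.0138
[22.8, 1.0, -1.1] [0.14, 0.09, 0.18]
```

```bash
python3 -m inch '[[5,[2,0.3,-0.3],[0,0,0.1]],[5,[2,0.3,-0.2],[0,0,0]],[5,[2,0.2,-0.2],[0,0,0]],[5,[2,0.2,0],[0,0,0]],[5,[2,0.2,0],[0,0,0]],[5,[2,0.2,0],[0,0,0]]]' 50
python3 -c "
from h import *
plan([.5132,.0236,.125],np.pi/2-.272,1)"
```

```text
time: 14.55
position: [0.5139, 0.0219, 0.1354]
tool_rot: [0.092, 0.7, -0.096, 0.702]
ft_force: [-0.4, -5.2, 2.0]
grip_width: 0.0137
[10.4, 1.5, -1.2] [0.24, 0.17, 0.29]
```

```bash
python3 -m inch '[[5,[1.5,0.3,-0.2],[0,0,0]],[5,[1.5,0.3,-0.2],[0,0,0]],[5,[1.5,0.3,-0.2],[0,0,0.1]],[5,[1.5,0.3,0],[0,0,0]],[5,[1.5,0.3,0],[0,0,0]],[5,[1.5,0.3,0],[0,0,0]]]' 50
python3 -c "
from h import *
plan([.5132,.0236,.115],np.pi/2-.272,1)"
```

```text
time: 15.3
position: [0.5135, 0.0224, 0.1254]
tool_rot: [0.092, 0.7, -0.096, 0.701]
ft_force: [-1.2, -5.6, 3.2]
grip_width: 0.0137
[10.4, 1.1, -0.6] [0.32, 0.14, 0.35]
```

```bash
python3 -m inch '[[5,[1.2,0.1,-0.1],[0,0,0.1]],[5,[1.2,0.1,-0.1],[0,0,0]],[5,[1.2,0.1,0],[0,0,0]]]' 50; python3 -m inch '[[5,[1.2,0.1,0],[0,0,0]],[5,[1.2,0.1,0],[0,0,0]],[5,[1.2,0.1,0],[0,0,0]]]'
```

```text
time: 15.68
position: [0.5135, 0.0223, 0.1245]
tool_rot: [0.092, 0.7, -0.096, 0.702]
ft_force: [-3.3, -4.7, 13.9]
grip_width: 0.0136
time: 16.05
position: [0.5134, 0.0223, 0.1245]
tool_rot: [0.091, 0.7, -0.096, 0.702]
ft_force: [-3.7, -5.6, 12.4]
grip_width: 0.0138
```

Hard stop at a tip depth of about 36.5 mm: it didn't move over two calls at about 13 N. The chip is in the left slot, so I'll withdraw and try the right one.

```bash
python3 -m inch '[[5,[-3,0,0],[0,0,0]],[5,[-6,0,0],[0,0,0]],[5,[-8,0,0],[0,0,0]],[5,[-8,0,0],[0,0,0]],[5,[-8,0,0],[0,0,0]],[5,[-8,0,0],[0,0,0]],[5,[-8,0,0],[0,0,0]],[5,[-6,0,0],[0,0,0]],[5,[-1,0,0],[0,0,0]]]' 50
python3 -c "
from h import *
plan([.4968,-.034,.18],np.pi/2-.272,4)"
```

```text
time: 17.18
position: [0.5123, 0.0261, 0.1825]
tool_rot: [0.094, 0.7, -0.094, 0.701]
ft_force: [-0.5, -0.5, -0.8]
grip_width: 0.0137
[0.6, -15.5, 0.2] [0.06, 0.01, -0.0]
[0.6, -15.5, 0.3] [0.06, 0.01, -0.0]
[0.6, -15.5, 0.3] [0.06, 0.01, -0.0]
[0.6, -15.5, 0.3] [0.06, 0.01, -0.0]
```

```bash
python3 -m inch '[[5,[0,-12,0.3],[0.1,0,0]],[5,[0,-18,0.3],[0.1,0,0]],[5,[0,-18,0.3],[0,0,0]],[5,[0,-12,0.2],[0,0,0]],[5,[0,-2,0],[0,0,0]],[5,[0,0,0],[0,0,0]]]' 50
python3 -c "
from h import *
plan([.4968,-.034,.165],np.pi/2-.272,3)"
```

```text
time: 17.92
position: [0.4945, -0.0393, 0.1815]
tool_rot: [0.097, 0.701, -0.097, 0.7]
ft_force: [0.2, -0.1, -0.6]
grip_width: 0.0135
[5.5, 1.9, 0.3] [-0.04, -0.03, 0.0]
[5.5, 1.9, 0.3] [-0.04, -0.03, 0.0]
[5.5, 1.9, 0.3] [-0.04, -0.03, 0.0]
```

```bash
python3 -m inch '[[5,[3,2.5,0.3],[0,0,0]],[5,[3,2,0.3],[0,0,0]],[5,[3,1,0],[0,0,0]],[5,[3,0,0],[0,0,0]]]' 50
python3 -c "
from h import *
plan([.4968,-.034,.15],np.pi/2-.272,5)"
```

```text
time: 18.42
position: [0.497, -0.0324, 0.1687]
tool_rot: [0.096, 0.701, -0.096, 0.7]
ft_force: [-0.3, -0.7, -1.2]
grip_width: 0.014
[3.7, -0.3, 0.1] [0.0, -0.02, -0.0]
[3.7, -0.3, 0.1] [0.0, -0.02, -0.0]
[3.7, -0.3, 0.1] [0.0, -0.02, -0.0]
[3.7, -0.3, 0.1] [0.0, -0.02, -0.0]
[3.7, -0.3, 0.1] [0.0, -0.02, -0.0]
```

```bash
python3 -m inch '[[5,[2,-0.8,0],[0,0,0]],[5,[2,-0.4,0],[0,0,0]],[5,[2,-0.2,0],[0,0,0]],[5,[2,0,0],[0,0,0]],[5,[2,0,0],[0,0,0]],[5,[2,0,0],[0,0,0]],[5,[2,0,0],[0,0,0]],[5,[2,0,0],[0,0,0]]]' 50
python3 -c "
from h import *
plan([.4968,-.034,.14],np.pi/2-.272,5)"
```

```text
time: 19.42
position: [0.497, -0.034, 0.154]
tool_rot: [0.096, 0.701, -0.096, 0.7]
ft_force: [-4.0, 1.7, 21.1]
grip_width: 0.0133
[2.8, -0.0, -0.0] [0.0, -0.01, -0.0]
[2.8, -0.0, -0.0] [0.0, -0.01, -0.0]
[2.8, -0.0, -0.0] [0.0, -0.01, -0.0]
[2.8, -0.0, -0.0] [0.0, -0.01, -0.0]
[2.8, -0.0, -0.0] [0.0, -0.01, -0.0]
```

```bash
python3 -m inch '[[5,[-2,0,0],[0,0,0]],[5,[-1,0,0],[0,0,0]]]' 50
python3 - <<'E'
from h import *
o=get_obs();print(o["position"],o["ft_force"],o["moment"])
a=imaging.camera("side"); w=imaging.camera("wrist")
s=cv2.resize(a[180:270,270:370],None,fx=4.5,fy=4.5,interpolation=2); v=cv2.resize(w[180:290,260:370],None,fx=3.65,fy=3.65,interpolation=2)[:405]
s=s[:400];v=v[:400]; out=np.zeros((400,s.shape[1]+v.shape[1],3),np.uint8); out[:s.shape[0],:s.shape[1]]=s; out[:v.shape[0],s.shape[1]:]=v; save(out[:, :800] if out.shape[1]>800 else out,"pics/s3.png")
E
```

```text
time: 19.68
position: [0.4972, -0.034, 0.1576]
tool_rot: [0.096, 0.7, -0.096, 0.701]
ft_force: [0.2, 0.3, -0.6]
grip_width: 0.0139
[ 0.49721641 -0.03402619  0.15758008] [ 0.15869857  0.33042829 -0.59417793] [ 0.02419924  0.0478307  -0.01292963]
```

View pics/s3.png

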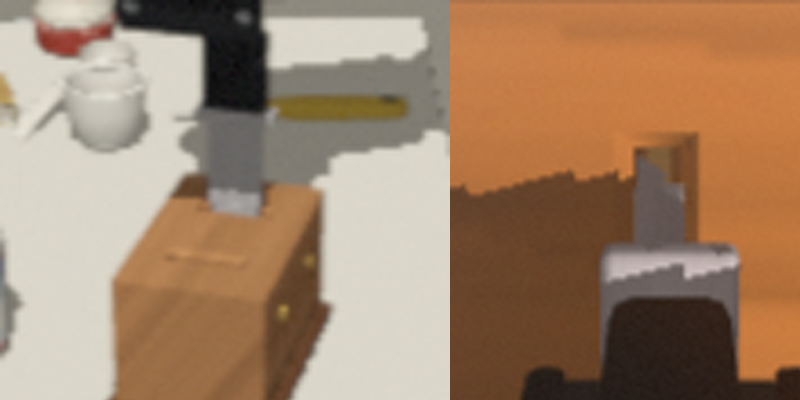

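The wrist crop shows the blade near the outer (left) wall of the right slot, with a gap on the inner side. The tip is most likely sitting on the keeper's top, so I'll shift about 1.2 mm inward and retry gently.

```bash
python3 -m inch '[[5,[0,0.7,0],[0,0,0]],[5,[0.5,0.5,0],[0,0,0]],[5,[1,0,0],[0,0,0]],[5,[1,0,0],[0,0,0]],[5,[1,0,0],[0,0,0]],[5,[1,0,0],[0,0,0]]]' 50
python3 -c "
from h import *
plan([.4968,-.033,.14],np.pi/2-.272,5)"
```

```text
time: 20.52
position: [0.4975, -0.0338, 0.1543]
tool_rot: [0.095, 0.701, -0.096, 0.701]
ft_force: [-2.3, -0.8, 9.3]
grip_width: 0.0138
[2.9, 0.1, -0.2] [0.02, -0.0, 0.03]
[2.9, 0.1, -0.2] [0.02, -0.0, 0.03]
[2.9, 0.1, -0.2] [0.02, -0.0, 0.03]
[2.9, 0.1, -0.2] [0.02, -0.0, 0.03]
[2.9, 0.1, -0.2] [0.02, -0.0, 0.03]
```

```bash
python3 - <<'E'
from h import *
o=get_obs(); T=R.from_quat(o["tool_rot"]).as_matrix(); K,t,Rm=cam("wrist"); p=np.array([.4972,-.034,.1576])
c=(K,p+(t-o["position"]),Rm)
px=lambda X,Y:(260+(X-450)/3.65,180+Y/3.65)
print("mouth near edge",toz(0,px(615,133),.088,c).round(4),toz(0,px(697,133),.088,c).round(4))
B=R.from_euler("z",-.272)
Rr=np.array([.4981,-.0346,.088])
for n,v in(("mouth near out",(-.022,-.0065,0)),("mouth near in",(-.022,.0065,0)),("mouth far in",(.022,.0065,0))): 
    u=proj(0,Rr+B.apply(v),c); print(n,((u[0]-260)*3.65+450).round(),((u[1]-180)*3.65).round())
for dx in(0,.002):
  G=p+[0,0,-.013]+B.apply([dx,0,0])
  for n,v in(("tip near out",(-.013,-.0013,-.06)),("tip near in",(-.013,.0013,-.06)),("step near out",(-.015,-.002,-.052)),("step near in",(-.015,.002,-.052)),("blade top near out",(-.015,-.002,0)),("blade top near in",(-.015,.002,0)),("shoulder near out",(-.022,-.008,0)),("shoulder near in",(-.022,.008,0))):
    u=proj(0,G+B.apply(v),c); print(dx,n,((u[0]-260)*3.65+450).round(),((u[1]-180)*3.65).round())
E
```

```text
mouth near edge [ 0.4751 -0.0361  0.088 ] [ 0.4785 -0.0241  0.088 ]
mouth near out 622.0 131.0
mouth near in 708.0 131.0
mouth far in 705.0 400.0
0 tip near out 659.0 176.0
0 tip near in 675.0 176.0
0 step near out 654.0 177.0
0 step near in 680.0 177.0
0 blade top near out 649.0 287.0
0 blade top near in 683.0 287.0
0 shoulder near out 597.0 230.0
0 shoulder near in 734.0 230.0
0.002 tip near out 659.0 189.0
0.002 tip near in 675.0 189.0
0.002 step near out 654.0 190.0
0.002 step near in 680.0 190.0
0.002 blade top near out 649.0 303.0
0.002 blade top near in 683.0 303.0
0.002 shoulder near out 598.0 246.0
0.002 shoulder near in 734.0 246.0
```

```bash
python3 -m inch '[[5,[-3,0,0],[0,0,0]],[5,[-3,0,0],[0,0,0]],[5,[-1,0,0],[0,0,0]]]' 50
python3 - <<'E'
from h import *
o=get_obs();p=o["position"];print(p,o["ft_force"].round(1))
c=cam("wrist"); w=imaging.camera("wrist"); S=12; x0,y0=290,205
v=cv2.resize(w[y0:y0+50,x0:x0+50],None,fx=S,fy=S,interpolation=2).astype(float); v=np.clip(v*1.5,0,255).astype(np.uint8)
B=R.from_euler("z",-.272); f=lambda q:tuple(np.int32((proj(0,q,c)-[x0-.5,y0-.5])*S))
G=p+[0,0,-.013]+B.apply([.002,0,0])
for P in ((-.013,-.0013,-.06),(-.013,.0013,-.06),(-.015,-.002,-.052),(-.015,.002,-.052)): cv2.circle(v,f(G+B.apply(P)),3,(0,255,0),-1)
for Y in(-.0065,-.0035,.0035,.0065): cv2.circle(v,f(np.array([.4981,-.0346,.088 if abs(Y)>.005 else .085])+B.apply([-.019 if abs(Y)<.005 else -.022,Y,0])),3,(255,0,255),-1)
save(v,"pics/w6.png")
E
```

```text
time: 20.9
position: [0.4972, -0.0333, 0.1613]
tool_rot: [0.095, 0.701, -0.096, 0.7]
ft_force: [-0.8, 0.2, -0.5]
grip_width: 0.0134
[ 0.49720121 -0.03332934  0.16125582] [-0.8  0.2 -0.5]
```

View pics/w6.png

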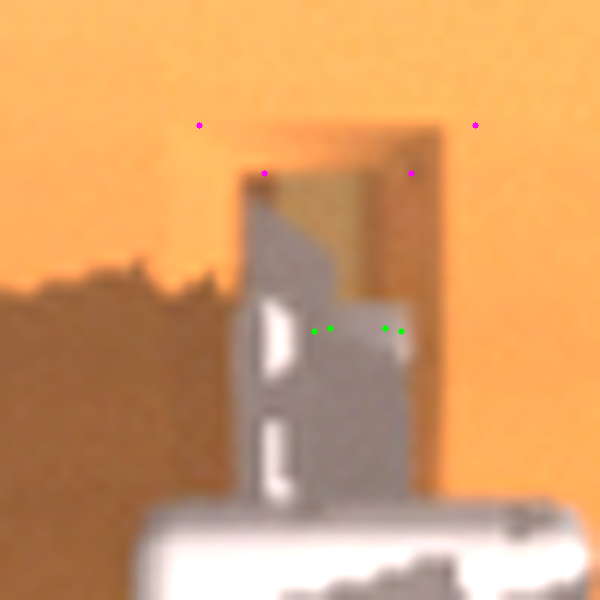

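The enlarged crop shows the slot walls at x≈243 and 380 (centre ≈311) and the blade centred at ≈358. The gauge is therefore about 2 mm too far inward and catching the inner wall, which also explains why my inward shift had no effect. I'll shift 2 mm outward instead.

```bash
python3 -m inch '[[5,[-0.5,-1.2,0],[0,0,0]],[5,[0,-0.8,0],[0,0,0]],[5,[0.5,-0.2,0],[0,0,0]]]' 50
python3 -c "
from h import *
p=get_obs()['position'];print(p, p[0]*.2687+p[1]*.9632)"
python3 -m inch '[[5,[1,0,0],[0,0,0]],[5,[1,0,0],[0,0,0]],[5,[1.5,0,0],[0,0,0]],[5,[1.5,0,0],[0,0,0]],[5,[1.2,0,0],[0,0,0]],[5,[1.2,0,0],[0,0,0]],[5,[1.2,0,0],[0,0,0]]]'
```

```text
time: 21.32
position: [0.4966, -0.0351, 0.1611]
tool_rot: [0.095, 0.701, -0.096, 0.7]
ft_force: [0.5, -0.0, -1.1]
grip_width: 0.0136
[ 0.4965893  -0.0351363   0.16107468] 0.09959025842037816
time: 22.2
position: [0.4965, -0.035, 0.1517]
tool_rot: [0.096, 0.701, -0.096, 0.7]
ft_force: [0.5, 0.5, -1.7]
grip_width: 0.0137
```

Now it passes 7 mm with no axial force, so I'll continue.

```bash
python3 -m inch '[[5,[1.5,0,0],[0,0,0]],[5,[1.5,0,0],[0,0,0]],[5,[1.5,0,0],[0,0,0]],[5,[1.5,0,0],[0,0,0]],[5,[1.5,0,0],[0,0,0]],[5,[1.5,0,0],[0,0,0]]]'
python3 -c "
from h import *
plan([.4965,-.035,.13],np.pi/2-.272,1)"
```

```text
time: 22.95
position: [0.497, -0.0347, 0.1425]
tool_rot: [0.096, 0.701, -0.096, 0.7]
ft_force: [0.0, 0.6, 1.8]
grip_width: 0.0137
[12.5, -0.4, -0.4] [0.01, -0.03, -0.03]
```

```bash
python3 -m inch '[[5,[1.5,-0.2,-0.2],[0,0,0]],[5,[1.5,-0.1,0],[0,0,0]],[5,[1.5,-0.1,0],[0,0,0]],[5,[1.5,-0.1,0],[0,0,0]],[5,[1.5,-0.1,0],[0,0,0]],[5,[1.5,-0.1,0],[0,0,0]]]'
python3 -c "
from h import *
plan([.4965,-.035,.115],np.pi/2-.272,1)"
```

```text
time: 23.7
position: [0.4973, -0.035, 0.1334]
tool_rot: [0.097, 0.7, -0.095, 0.701]
ft_force: [0.4, 1.2, 1.2]
grip_width: 0.0136
[18.4, -0.3, -0.8] [-0.03, 0.06, -0.1]
```

```bash
python3 -m inch '[[5,[1.5,-0.1,-0.4],[0,0,0]],[5,[1.5,-0.1,-0.2],[0,0,0]],[5,[1.5,-0.1,0],[0,0,0]],[5,[1.5,-0.1,0],[0,0,0]],[5,[1.5,-0.1,0],[0,0,0]],[5,[1.5,-0.1,0],[0,0,0]],[5,[1.5,-0.1,0],[0,0,0]],[5,[1.5,-0.1,0],[0,0,0]]]'
python3 -c "
from h import *
plan([.4965,-.035,.101],np.pi/2-.272,1)"
```

```text
time: 24.7
position: [0.4966, -0.0349, 0.1203]
tool_rot: [0.097, 0.7, -0.095, 0.701]
ft_force: [1.3, 3.0, 0.6]
grip_width: 0.0136
[19.3, -0.2, -0.1] [-0.06, 0.05, -0.17]
```

```bash
python3 -m inch '[[5,[1.5,-0.1,0],[0,0,-0.1]],[5,[1.5,-0.1,0],[0,0,0]],[5,[1.5,-0.1,0],[0,0,0]],[5,[1.5,-0.1,0],[0,0,0]],[5,[1.5,-0.1,0],[0,0,0]],[5,[1.5,-0.1,0],[0,0,0]],[5,[1.5,-0.1,0],[0,0,0]],[5,[1.5,-0.1,0],[0,0,0]]]'
python3 -c "
from h import *
plan([.4965,-.035,.101],np.pi/2-.272,1)"
```

```text
time: 25.7
position: [0.4965, -0.0353, 0.1076]
tool_rot: [0.097, 0.7, -0.096, 0.701]
ft_force: [0.6, 3.6, 1.2]
grip_width: 0.0137
[6.6, 0.3, -0.1] [-0.07, 0.06, -0.11]
```

```bash
python3 -m inch '[[5,[1.5,0,0],[0,0,0]],[5,[1.5,0,0],[0,0,0]],[5,[1.2,0,0],[0,0,0]],[5,[1.2,0,0],[0,0,0]]]'; python3 -m inch '[[5,[1.2,0,0],[0,0,0]],[5,[1.2,0,0],[0,0,0]],[5,[1.2,0,0],[0,0,0]]]'
```

```text
time: 26.2
position: [0.4965, -0.0353, 0.1018]
tool_rot: [0.097, 0.7, -0.096, 0.701]
ft_force: [0.8, 4.0, 1.4]
grip_width: 0.0135
time: 26.58
position: [0.4966, -0.0353, 0.1007]
tool_rot: [0.097, 0.7, -0.096, 0.701]
ft_force: [-1.3, 3.3, 11.5]
grip_width: 0.0137
```

```bash
python3 -m inch '[[5,[0.4,0,0],[0,0,0]],[40,[0,0,0],[0,0,0]],[40,[0,0,0],[0,0,0]],[40,[0,0,0],[0,0,0]],[40,[0,0,0],[0,0,0]]]'
python3 -m inch '[[40,[-5,0,0],[0,0,0]],[40,[-12,0,0],[0,0,0]],[40,[-20,0,0],[0,0,0]],[40,[-25,0,0],[0,0,0]],[40,[-30,0,0],[0,0,0]],[40,[-30,0,0],[0,0,0]],[40,[-30,0,0],[0,0,0]],[40,[-20,0,0],[0,0,0]],[40,[-5,0,0],[0,0,0]],[40,[0,0,0],[0,0,0]]]'
python3 - <<'E'
from h import *
a=imaging.camera("side"); save(cv2.resize(a[190:270,270:370],None,fx=6,fy=6,interpolation=2),"pics/s4.png"); print(get_obs()["position"])
r=[r for r in imaging.cut_out("side","gauge")]; cs=cam("side")
for q in r: print(q["confidence"],np.round(q["box"]))
for dz in(0,.01,.024):
    m=render(GA,[.498,-.0355,-.272],cs,.088+dz)>.5; ys,xs=np.nonzero(m); print(dz,xs.mean().round(1),ys.mean().round(1),ys.min(),ys.max())
E
```

```text
time: 27.2
position: [0.4959, -0.0371, 0.0999]
tool_rot: [0.095, 0.7, -0.096, 0.701]
ft_force: [0.2, 0.5, 0.1]
grip_width: 0.0387
time: 28.45
position: [0.4951, -0.0365, 0.2888]
tool_rot: [0.094, 0.699, -0.096, 0.703]
ft_force: [-0.4, 0.3, -0.3]
grip_width: 0.0401
[ 0.49495684 -0.03649776  0.28846871]
0.89 [303. 397.  46.  18.]
0.66 [237. 334.  80.  53.]
0.65 [324. 220.  14.  23.]
0 321.2 217.5 206 229
0.01 321.1 213.9 202 226
0.024 321.1 208.9 197 221
```

View pics/s4.png

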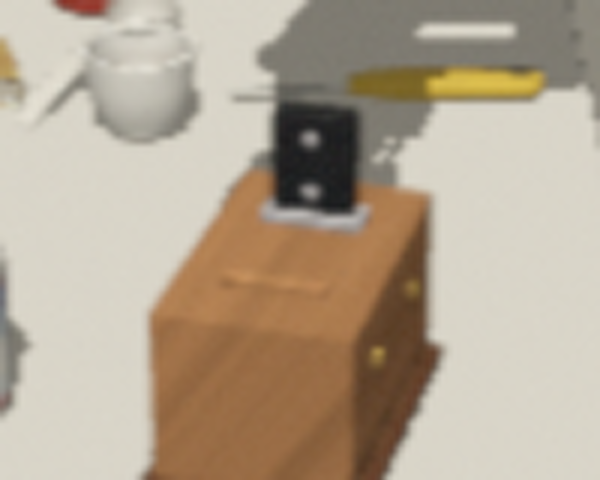

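The side view shows the gauge upright, with its shoulder on the block's top. The look-alikes' boxes changed, so I'll check those with one last picture.

```bash
python3 - <<'E'
from h import *
a=imaging.camera("side"); b=cv2.imread("pics/side1.png")[:,:,::-1]
f=lambda i:cv2.resize(i[190:430,200:400],None,fx=2,fy=2.4,interpolation=2)
save(np.hstack([f(b),f(a)]),"pics/s5.png")
E
```

```text
(no output)
```

View pics/s5.png

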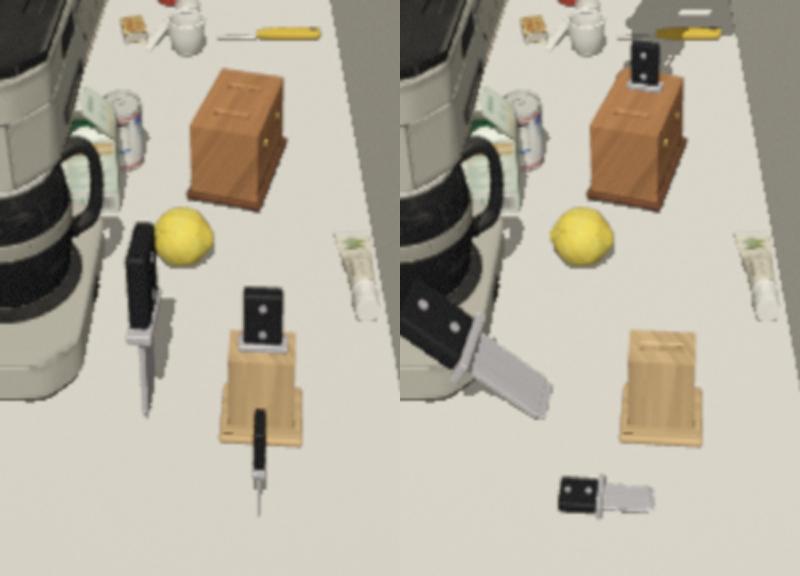

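```bash
python3 -c "
from h import *
print(robot.hand_in(), get_obs()['time'])"
```

```text
the job is handed in; nothing more can be done
the job is handed in; nothing more can be done
```

The gauge is standing fully home in the right slot, which is the clear one; the chip is in the left. I handed the job in at about 29 s of the 61 s allowed, with the arm clear of everything.

- **Left slot:** the gauge stopped hard with its tip about 36.5 mm down. It held at about 13 N without moving over two calls, which matches the chip.
- **Right slot:** the first attempt was about 2 mm off centre and caught the inner wall about 7 mm down, at about 21 N. I backed off, shifted outward and went in again. The blade then slid in smoothly with only the keeper's 3–4 N sideways push. It stopped with the shoulder on the top face, at the expected height.
- **Last check:** the side picture shows the gauge upright with its shoulder flat on the block. In that picture the block, lemon and tube stand where they were. The tin, cup and peeler look unmoved too, but I judged that by eye only.
- **Not as at the start:** the two look-alike gauges (large and small), which were balanced on their blade tips, are now lying on the surface. The force readings I took showed no contact with them, and my paths kept clear of them. I think they fell over by themselves, but I did not see it happen.

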